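# Draw the stuck loading cap out of a soil test cell with the screw puller

### The job

Slide the carriage under the puller stand until the red-ringed hole of the cap is right under the rod's tip. Push the red knob down, screw the rod clockwise into the cap as far as its quick thread goes (feel for where the thread starts), then pull the knob straight up until the cap hangs well clear above the cell, and let go. Leave the other things on the desk where they are.

Things in the scene. Friction and masses are not known exactly. Their poses are not given: they have to be found in the camera images.
- carriage_post (a point): black upright post, 16 mm in diameter, on the aluminium carriage; this point is on its axis, 21 mm below its top, 35 mm above the carriage plate (steel collar round its foot, 24 mm wide, 4 mm high). Axes: y from the cell to the post (115 mm), along the carriage's only way of sliding; z up. The carriage slides stiffly (about 3 N), stays where it is left and can pass 25 mm or more beyond the aligned place.
- cell_rim (a point): centre of the rim of the brass round cell (86 mm across, bore 70 mm, 30 mm deep) fixed on the carriage, 1 mm above the height of the post's point; same axes as the post. The rod's axis crosses the line on which this point slides.
- cap_top (a point): centre of the top of the aluminium loading cap, a round plug 66 mm across, 40 mm high, standing on the cell's floor, 10 mm of it above the rim; z is its axis, up. Spring plungers in the cell's wall grip it: some 8 to 14 N to pull it out, 0.1 to 0.4 N m to turn it. A red ring marks the threaded hole in its middle.
- thread (a point): the quick thread (two-start, right-hand), this point on its axis at the cap's top. Two lips, each a quarter turn long, 18 mm between them, tops 1 mm below the cap's top and falling 5 mm clockwise; between them two open gaps. The lugs pass only through the gaps (about 35 degrees of free turn there); how the gaps lie is not told by this frame. Clockwise, a lug slides down a lip and off its end into a gap.
- rod_lug (a point): foot of the lugs of the steel puller rod, on its axis: one cross-bar 28 mm long, 6.5 wide, 6 high; below it a 14 mm thick cone-tipped nose stands out 10 mm. z up; x along the lugs. In a gap the foot stops 14 mm below the cap's top; from there 95 to 135 degrees clockwise take it under the lips and about 3 mm farther down (5 mm a quarter turn, hardly any play), to a stop; turned on, the cap just turns along, without harm.
- beam (a point): top centre of the fixed stand's beam, 151 mm above the desk, on the rod's axis; beam 140 mm (x) by 32 (y) by 16 high, across the carriage's way, on two 14 mm posts 112 mm apart. The rod is captive in it: it slides up and down (about 6 N, stays where left) and turns. It starts with its nose 8 to 22 mm above the height of the cap's top; it can rise about 50 mm from fully screwed in.
- knob (a point): centre of the red square knob on top of the rod: 32 mm by 32 mm, 22 mm high, its flat sides across x and y (so a quarter turn looks the same); 138 mm above the foot of the lugs; z up. Turning it clockwise seen from above screws the rod in; more than one grasp is needed.
- cutter_ring: bystander: brass cutter ring, 63 mm across, 25 mm high, origin under its centre
- moisture_tin_3: bystander: open aluminium tin with soil, 63 mm across, 42 mm high, origin under its centre
- porous_stone_1: bystander: square brown-grey porous stone, 60 x 60 x 10 mm, origin under its centre
- weight_500: bystander: slotted steel weight, 68 mm across, 12 mm high, origin under its centre
- moisture_tin_1: bystander: lidded aluminium tin, 66 mm across, 45 mm high, origin under its centre
- mouse: bystander: pale computer mouse, 114 x 62 x 36 mm, origin under its centre
- cap: the loading cap as a body, origin at the centre of its underside, 40 mm below its top face
Mind the look-alikes: they are no part of the job. What is shaped like the cap but orange or purple is not meant.

How it is judged (in metres and radians):
On the way, in this order (a step that is already met when the one before it is completed fails the run):
1. the carriage has been slid so that the hole of the cap is under the rod (within 5 mm) (horizontal distance between cap_top and rod_lug below 0.005 m), for 0.2 s.
2. the rod is screwed into the cap, most of the way along the thread, with the cap still down in the cell (z of rod_lug in the frame of cap_top below -0.016 m and horizontal distance between cap_top and rod_lug below 0.005 m and z of cap_top in the frame of cell_rim below 0.014 m), for 0.2 s.
At the end, for the whole second after the job is handed in: the cap hangs upright and still on the puller rod, its underside at least 4 mm above the rim of the cell (top face at least 44 mm above it), its centre within 6 mm of the rod's axis; the hand is off everything (z of cap_top in the frame of cell_rim above 0.044 m and horizontal distance between cap_top and rod_lug below 0.006 m and z of rod_lug in the frame of cap_top below -0.008 m and angle between cap_top's own z axis and vertical below 0.2 rad and linear speed of cap below 0.02 m/s); the robot touches nothing.
It fails at once if a bystander is moved more than 20 mm (distance of any of cutter_ring, moisture_tin_3, porous_stone_1, weight_500, moisture_tin_1, mouse from where it was at the start of the episode above 0.02 m).
It also fails if it takes over 72 s, if anything falls off the work surface, if the arm or the gripper's body presses on something with over 40 N, if the wrist force passes 120 N, or if a joint passes its speed limit or range.

### The arm

A 7-joint arm with a two-finger parallel gripper is mounted at the origin on a cart in front of the work surface, level with it; the furniture and walls round the work are solid. World frame = base frame: x ahead of the robot, y to its left, z up, the work surface at z = 0. Lengths are in mm, angles in rad, forces in N, time in s.
With the tool pointing down it reaches from about 425 to 975 mm from the base axis. Payload 16.7 kg.
Tool frame: the origin (TCP) lies at the very end of the fingers, on their centre line; the grasp point (between the pads) lies 19 mm behind it; z points along the fingers, y is the direction in which the jaws open and shut (so a half turn about z gives the same grasp; the last joint's range is limited). The gripper opens to 85 mm and grips with 20 to 120 N. Pads are 22 mm wide; open, the fingers measure 114 mm over their backs; the gripper's body (76 mm by 85 mm) begins 54 mm behind the grasp point. The pads swing forward as they close: fully open they stand 13 mm farther back than shut.
Start: joints at [-1.323, 0.426, 0.074, 1.606, -0.034, 1.111, -0.067], TCP at [261.49, 622.253, 231.302] pointing down, gripper open.
Joint ranges: [-2.85, 2.85], [-0.5, 2.14], [-1.23, 1.37], [0.21, 2.46], [-1.02, 4.16], [0.16, 2.05], [-2.73, 2.73]. Speed limits (rad/s): [1.89, 1.89, 2.39, 2.39, 3.01, 3.01, 3.01].

### API

Orientations are given as a 3x3 rotation matrix whose columns are the frame's x, y, z axes.
In Python, from workcell import * gives the robot as it stands. The module is installed in compiled form; this text tells all that it offers.
- The arm moves only by the tool drive_tool, never from a script. Its argument "deltas" is a list of rows, each an object with "twist": the turn, a rotation vector about the world's x, y, z scaled (see below), a list of three; "travel": the shift along the world's x, y, z scaled (see below), a list of three; "grip": the opening in per cent of the stroke, from 0 (shut) to 100 (fully open). A call has 1 to 5 rows; each row is the pose to reach, as a shift and turn from the pose measured when the call began; what a row does not reach only later rows make up. The controller multiplies each number of a shift by 0.5 m and each number of a turn by 2 rad. A row lasts 1/10 s, in which the tool goes at most 50 mm and 8.59 degrees, less where a joint would pass 70% of its speed; a pose out of reach is approached as far as the arm can. A call with a number of a shift or a turn outside -1 to 1 is refused whole. A call with a gripper value outside its range is refused whole. The fingers move at their own pace and stop on an object; "grip_force" is the grip in N (left out, the last holds). Time passes only in rows, so rows that repeat a pose let the fingers close. It gives the time, the measured TCP pose, the force and the opening at its end, in the units of the state.
- observe(): the state, without advancing time (a new reading comes with each control period).
- camera(name): name is "scene" or "top" or "wrist"; returns a dict with "frame" (480x640x3 uint8, red, green, blue), "K" (3x3 intrinsics, pixels), "camera_from_world" (4x4, takes a point from world to camera coordinates). Camera axes: x right, y up, looking along -z (the intrinsics and any distortion apply to the point x, -y, -z); pixel columns grow to the right and rows downward; lengths in mm; the calibration is good to about 2 mm. A picture is of the moment at which its call begins. There is no depth.
- close_job(): hands the job in, once; it reports no verdict.
The state is a dict: "clock": time; "qpos": joint angles; "joint_vel": joint speeds; "joint_efforts": joint torques, N m; "ee_pos": TCP position; "tool_rot": TCP orientation; "force": force on the tool from outside, world axes, zero at the start; "moment": the same for the moment, N m; "width": opening from 0.0 (shut) to 1.0 (fully open).
Only numpy, scipy, OpenCV 4.12 (cv2) and the standard library are available. Lean on these libraries where they do the work, as an engineer would, in place of code of your own. Each camera call takes 0.05 s, during which the arm holds its last target. There are 200 camera calls.

## Working session

There is one attempt and no reset: what is moved stays moved. The work goes in short steps, Python scripts to look and compute and a tool call to move; the robot and the scene stay as the last step left them, time stands still between calls to the robot, and variables do not carry over. Pictures are saved under pics/ and viewed, about 8 in all and at most 12, crops included, and the job is handed in when it is done.

Besides the shell and the picture viewer there is one more tool, called after "Request:" as name(argument=value, ...) on one line, values as JSON. drive_tool: Moves the arm, as the interface text tells. Shifts and turns lie within -1 to 1; 1 stands for 0.5 m of shift or 2 rad of turn. Its arguments: {"type":"object","properties":{"deltas":{"type":"array"},"grip_force":{"type":"number"}},"required":["deltas"]}

```bash
mkdir -p pics; cat > h.py <<'E'
from workcell import *
import numpy as np, cv2
def snap(n,f):
    c=camera(n); cv2.imwrite('pics/'+f+'.png',c['frame'][:,:,::-1]); np.savez('pics/'+f+'.npz',K=c['K'],T=c['camera_from_world']); return c
def ray(f,u,v):
    d=np.load('pics/'+f+'.npz');K,T=d['K'],d['T'];p=np.linalg.solve(K,[u,v,1.]);d=T[:3,:3].T@np.array([p[0],-p[1],-p[2]]);o=-T[:3,:3].T@T[:3,3];return o,d
def atz(f,u,v,z):
    o,d=ray(f,u,v);return o+d*(z-o[2])/d[2]
def proj(f,P):
    d=np.load('pics/'+f+'.npz');q=d['T'][:3,:3]@np.array(P,float)+d['T'][:3,3];q=d['K']@np.array([q[0],-q[1],-q[2]]);return q[:2]/q[2]
E
python3 - <<'E'
from h import *
s=observe();print(s)
a=snap('scene','s0');b=snap('top','t0')
for c in(a,b):print(c['K'],-c['camera_from_world'][:3,:3].T@c['camera_from_world'][:3,3])
E
```

```text
{'clock': 0.0, 'qpos': array([-1.32251146,  0.42674317,  0.0738949 ,  1.60661934, -0.03410787,
        1.11077954, -0.06709654]), 'joint_vel': array([-0.00020298, -0.00018901, -0.00109845, -0.00033404,  0.00011564,
       -0.00160433, -0.00114213]), 'joint_efforts': array([ 3.31208263e-03, -9.49810982e+01,  3.76245350e+00, -4.63511753e+01,
        1.93658809e-02,  1.02569541e-02, -5.12211943e-05]), 'ee_pos': array([261.37234692, 621.90014317, 230.59901755]), 'tool_rot': array([[-9.21893418e-01,  3.87443374e-01, -3.98413111e-04],
       [ 3.87443564e-01,  9.21892609e-01, -1.22543789e-03],
       [-1.07493687e-04, -1.28408572e-03, -9.99999170e-01]]), 'force': array([-0.35664468, -0.21020917, -0.06459721]), 'moment': array([-0.01957335,  0.0242652 ,  0.04863886]), 'width': 0.999175326339696}
[[470.38246055   0.         322.67155272]
 [  0.         470.38246055 244.20301806]
 [  0.           0.           1.        ]] [-481.09825904  996.13789979  845.78632461]
[[463.5551141    0.         320.80526933]
 [  0.         463.5551141  236.82285345]
 [  0.           0.           1.        ]] [ 280.32811616  -10.38868975 1497.05786144]
```

View pics/s0.png

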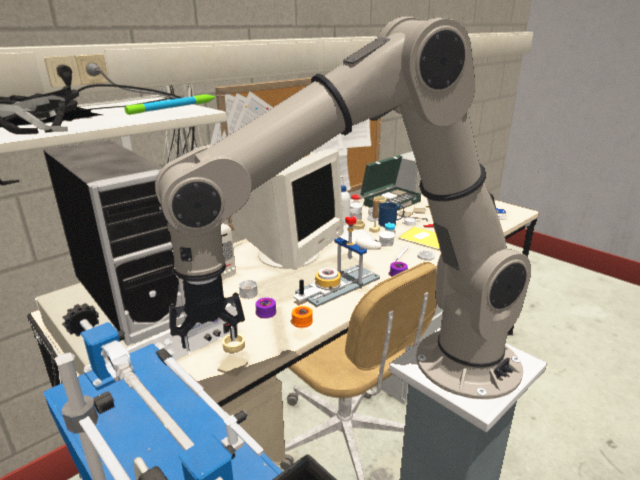

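View pics/t0.png

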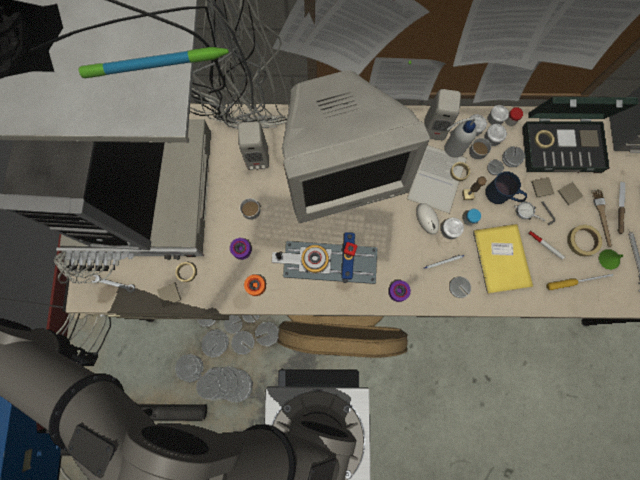

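The top view shows the carriage at about (284,258): post at the left, brass cell with the cap at (315,258), and beam with the red knob at (349,250). The orange plug (255,285) and the purple ones (240,248) and (400,290) are look-alikes. The one meant is the cap in the brass cell on the carriage. I'll confirm it in an enlarged crop.

```bash
python3 - <<'E'
from h import *
a=cv2.imread('pics/t0.png')[225:295,265:385];b=cv2.imread('pics/s0.png')[205:315,285:395]
cv2.imwrite('pics/c0.png',np.vstack([cv2.resize(a,(720,420),interpolation=cv2.INTER_CUBIC)]))
cv2.imwrite('pics/c1.png',cv2.resize(b,(600,600),interpolation=cv2.INTER_CUBIC))
E
```

```text
(no output)
```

View pics/c0.png

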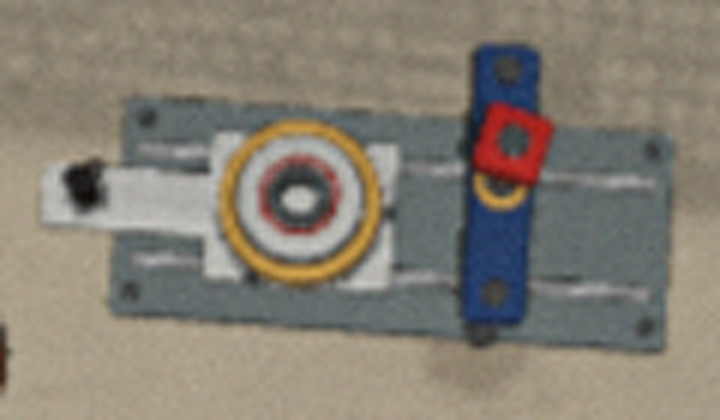

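View pics/c1.png

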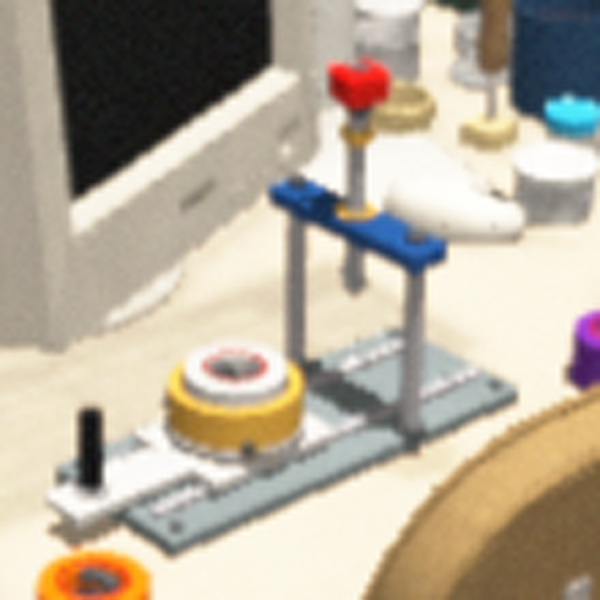

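The crop confirms it: the aluminium, red-ringed cap sits in the brass cell at crop (299,195), the post top is at (84,175), the knob at (514,143) and the beam centre at (501,184). Next I'll triangulate.

```bash
cat >> h.py <<'E'
def tri(*obs):
    A=np.zeros((3,3));b=np.zeros(3)
    for f,u,v in obs:
        o,d=ray(f,u,v);d/=np.linalg.norm(d);M=np.eye(3)-np.outer(d,d);A+=M;b+=M@o
    return np.linalg.solve(A,b)
E
python3 - <<'E'
from h import *
T=lambda x,y:('t0',265+(x-.5)/6,225+(y-.5)/6); S=lambda x,y:('s0',285+x*11/60,205+y*11/60)
for n,t,s in [('ring',T(299,195),S(235,362)),('knobtop',T(514,143),S(358,70)),('post',T(86,170),S(90,412)),('beam',T(501,184),S(356,222)),('rim',T(300,203),S(236,388))]:
    p=tri(t,s);print(n,p,proj('t0',p)-t[1:],proj('s0',p)-s[1:])
print('beam151',atz(*T(501,184),151), 'ends',atz(*T(507,55),151),atz(*T(493,310),151))
for a in((508,67),(495,293)):print('bolt',atz(*T(*a),151))
for a in ((125,97),(110,315),(673,135),(662,352)):print('base',atz(*T(*a),8))
for z in(50,60,66,72,80):print(z,'ring',atz(*T(299,195),z),atz(*S(235,362),z))
for z in(220,230,240):print(z,'knob',atz(*T(514,143),z),atz(*S(358,70),z))
for z in(65,75,85):print(z,'post',atz(*T(86,170),z),atz(*S(90,412),z))
E
```

```text
ring [540.65243946  10.84458157  77.23788676] [0.0939783  0.11053433] [-0.12981909 -0.02243764]
knobtop [534.64752124 -89.59528955 248.40767899] [-0.01240398 -0.01484654] [0.01548667 0.00224306]
post [552.33004693 121.32631311  79.60144468] [0.12963682 0.14525912] [-0.18006783 -0.03737896]
beam [534.6368153  -90.17345092 143.68304167] [0.15176652 0.18336454] [-0.20021227 -0.02865907]
rim [539.82470682  10.59547203  58.83224727] [0.07841075 0.09239024] [-0.10928054 -0.01874463]
beam151 [533.80836498 -89.29672375 151.        ] ends [599.0544533  -92.58647244 151.        ] [471.38851929 -85.10806755 151.        ]
bolt [592.93294885 -93.05148494 151.        ]
bolt [479.73956584 -86.1171297  151.        ]
base [607.45723668 108.2085114    8.        ]
base [487.20026394 113.20809361   8.        ]
base [ 588.76982074 -191.79396767    8.        ]
base [ 469.7756032  -183.68176304    8.        ]
50 ring [545.99990344  11.55400346  50.        ] [576.42679019 -24.2932383   50.        ]
60 ring [544.16395897  11.40236686  60.        ] [563.13773235 -11.4703095   60.        ]
66 ring [543.06239229  11.3113849   66.        ] [555.16429765  -3.77655222  66.        ]
72 ring [541.96082561  11.22040294  72.        ] [547.19086295   3.91720506  72.        ]
80 ring [540.49207004  11.09909366  80.        ] [536.55961668  14.1755481   80.        ]
220 knob [540.39120496 -91.43190712 220.        ] [ 583.00287341 -141.2016917   220.        ]
230 knob [538.35478127 -90.79729831 230.        ] [ 565.99864863 -123.02712401  230.        ]
240 knob [536.31835758 -90.1626895  240.        ] [ 548.99442386 -104.85255632  240.        ]
65 post [555.59324205 123.10409544  65.        ] [571.4165786  104.38253655  65.        ]
75 post [553.67107722 122.17192092  75.        ] [557.93638813 115.80378376  75.        ]
85 post [551.74891239 121.2397464   85.        ] [544.45619765 127.22503097  85.        ]
```

```bash
python3 - <<'E'
from h import *
for n,u,v in(('towertopR',205,255),('towerfrontL',150,250),('monfrontbotL',303,219),('monfrontR',420,150),('deskfront',300,318),('kbd',290,205),('usb',110,290)):
  print(n,[atz('t0',u,v,z).round()[:2] for z in(0,200,400)])
print(atz('s0',185,335,0),atz('s0',230,255,0),proj('t0',[261,622,231]))
E
```

```text
towertopR [array([560., 373.]), array([523., 322.]), array([485., 270.])]
towerfrontL [array([575., 555.]), array([536., 480.]), array([496., 404.])]
monfrontbotL [array([685.,  53.]), array([631.,  45.]), array([577.,  36.])]
monfrontR [array([ 936., -348.]), array([ 848., -303.]), array([ 761., -258.])]
deskfront [array([359.,  57.]), array([348.,  48.]), array([338.,  39.])]
kbd [array([734.,  98.]), array([673.,  83.]), array([613.,  69.])]
usb [array([443., 672.]), array([421., 581.]), array([399., 490.])]
[649.87397972 500.89076896   0.        ] [1.01550569e+03 1.02917792e+02 1.13686838e-13] [ 82.74433897 348.80404547]
```

Request:
drive_tool(deltas=[{"twist":[0,0,0.168],"travel":[0.28,-0.88,0],"grip":50},{"twist":[0,0,0.168],"travel":[0.28,-0.88,0],"grip":50},{"twist":[0,0,0.168],"travel":[0.28,-0.88,0],"grip":50},{"twist":[0,0,0.168],"travel":[0.28,-0.88,0],"grip":50},{"twist":[0,0,0.168],"travel":[0.28,-0.88,0],"grip":50}], grip_force=40)

```text
clock: 0.6
ee_pos: [337.4, 381.8, 230.7]
tool_rot: [[-0.998, 0.062, -0.0], [0.062, 0.998, -0.001], [0.0, -0.001, -1.0]]
force: [1.7, -0.1, -0.2]
width: 0.497
```

Request:
drive_tool(deltas=[{"twist":[0,0,0],"travel":[0.126,-0.404,0],"grip":50},{"twist":[0,0,0],"travel":[0.126,-0.404,0],"grip":50},{"twist":[0,0,0],"travel":[0.126,-0.404,0],"grip":50},{"twist":[0,0,0],"travel":[0.126,-0.404,0],"grip":50},{"twist":[0,0,0],"travel":[0.28,-0.5,-0.1],"grip":50}])

```text
clock: 1.1
ee_pos: [432.3, 163.2, 210.7]
tool_rot: [[-0.998, 0.063, 0.003], [0.063, 0.998, 0.002], [-0.002, 0.002, -1.0]]
force: [1.3, 1.6, -1.2]
width: 0.502
```

```bash
python3 - <<'E'
from h import *
s=observe();print(s['ee_pos'],s['qpos'])
E
```

```text
[432.31842559 163.23256606 210.71359693] [-0.76555186  0.09079232  0.28353945  2.10404214 -0.03163881  0.94749704
  1.04308517]
```

Request:
drive_tool(deltas=[{"twist":[0,0,0],"travel":[0.238,-0.08,-0.14],"grip":50},{"twist":[0,0,0],"travel":[0.238,-0.08,-0.14],"grip":50},{"twist":[0,0,0],"travel":[0.238,-0.08,-0.14],"grip":50},{"twist":[0,0,0],"travel":[0.238,-0.08,-0.14],"grip":50},{"twist":[0,0,0],"travel":[0.238,-0.08,-0.14],"grip":50}])

```text
clock: 1.6
ee_pos: [551.1, 122.4, 139.5]
tool_rot: [[-0.998, 0.064, 0.001], [0.064, 0.998, 0.0], [-0.0, 0.0, -1.0]]
force: [0.6, 0.3, 1.3]
width: 0.501
```

```bash
python3 - <<'E'
from h import *
c=snap('wrist','w1');s=observe();print(s['ee_pos'],s['force'],-c['camera_from_world'][:3,:3].T@c['camera_from_world'][:3,3])
E
```

```text
[550.79831891 123.14156624 140.36408667] [-0.03136016  0.27795508 -0.66329842] [482.96200603 126.84235789 283.41537371]
```

View pics/w1.png

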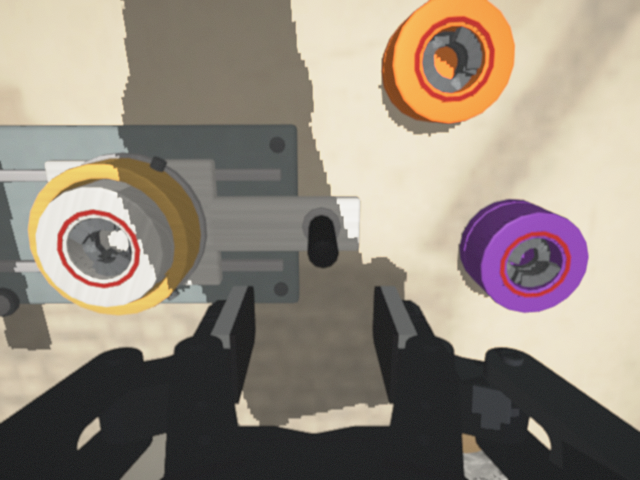

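The post stands between the fingers with its top at about (323,256), the cap's ring at (98,248). Orange and purple plugs are at (447,60) and (537,257), clear of the hand.

```bash
python3 - <<'E'
from h import *
for z in(76,80,84):print(z,atz('w1',323,256,z),tri(('w1',323,256),('s0',301.5,280.7)))
for z in(66,70,74):print(z,atz('w1',98,248,z))
print(atz('w1',321,222,26)); print(tri(('w1',98,248),('t0',314.8,257.4)),tri(('w1',98,248),('s0',328.1,271.4)))
E
```

```text
76 [555.03788249 127.09685567  76.        ] [550.75578495 125.34248036  81.88265715]
80 [553.64790112 127.09194768  80.        ] [550.75578495 125.34248036  81.88265715]
84 [552.25791975 127.0870397   84.        ] [550.75578495 125.34248036  81.88265715]
66 [546.10831195   7.15279516  66.        ]
70 [544.94654855   9.35483931  70.        ]
74 [543.78478515  11.55688345  74.        ]
[549.97712583 127.24114313  26.        ]
[542.80308804  11.24109712  73.58987888] [542.44397665  10.79416018  75.6733653 ]
```

Request:
drive_tool(deltas=[{"twist":[0,0,0],"travel":[0,0.007,-0.194],"grip":50},{"twist":[0,0,0],"travel":[0,0.007,-0.194],"grip":50},{"twist":[0,0,0],"travel":[0,0.007,-0.194],"grip":5},{"twist":[0,0,0],"travel":[0,0.007,-0.194],"grip":5},{"twist":[0,0,0],"travel":[0,0.007,-0.194],"grip":5}])

```text
clock: 2.15
ee_pos: [550.2, 127.0, 44.7]
tool_rot: [[-0.998, 0.063, 0.001], [0.063, 0.998, 0.002], [-0.001, 0.002, -1.0]]
force: [1.5, 0.6, -30.6]
width: 0.171
```

Request:
drive_tool(deltas=[{"twist":[0,0,0],"travel":[0,0,0],"grip":5},{"twist":[0,0,0],"travel":[0,0,0],"grip":5}])

```text
clock: 2.35
ee_pos: [549.8, 127.0, 45.5]
tool_rot: [[-0.998, 0.062, 0.002], [0.062, 0.998, 0.001], [-0.002, 0.001, -1.0]]
force: [7.3, -0.5, -43.4]
width: 0.175
```

Request:
drive_tool(deltas=[{"twist":[0,0,0],"travel":[0,0,0.004],"grip":24},{"twist":[0,0,0],"travel":[0,0,0.004],"grip":24},{"twist":[0,0,0],"travel":[0,0,0.004],"grip":24}])

```text
clock: 2.65
ee_pos: [551.0, 127.5, 49.6]
tool_rot: [[-0.998, 0.062, 0.005], [0.062, 0.998, 0.003], [-0.004, 0.003, -1.0]]
force: [-0.3, 0.0, 0.9]
width: 0.241
```

Request:
drive_tool(deltas=[{"twist":[0,0,0],"travel":[0,0,0],"grip":10},{"twist":[0,0,0],"travel":[0,0,0],"grip":10},{"twist":[0,0,0],"travel":[0,0,0],"grip":10}], grip_force=20)

```text
clock: 2.95
ee_pos: [550.9, 127.5, 49.9]
tool_rot: [[-0.998, 0.062, 0.005], [0.062, 0.998, 0.003], [-0.004, 0.003, -1.0]]
force: [-2.3, -0.8, 1.6]
width: 0.178
```

Request:
drive_tool(deltas=[{"twist":[0,0,0],"travel":[-0.0024,-0.04,0],"grip":10},{"twist":[0,0,0],"travel":[-0.0048,-0.08,0],"grip":10},{"twist":[0,0,0],"travel":[-0.0072,-0.12,0],"grip":10},{"twist":[0,0,0],"travel":[-0.0096,-0.16,0],"grip":10},{"twist":[0,0,0],"travel":[-0.012,-0.198,0],"grip":10}])

```text
clock: 3.45
ee_pos: [544.8, 28.3, 49.9]
tool_rot: [[-0.998, 0.062, 0.004], [0.062, 0.998, 0.004], [-0.004, 0.004, -1.0]]
force: [0.8, 3.0, -4.9]
width: 0.175
```

Request:
drive_tool(deltas=[{"twist":[0,0,0],"travel":[0,-0.003,0],"grip":10},{"twist":[0,0,0],"travel":[0,-0.003,0],"grip":10}])

```text
clock: 3.65
ee_pos: [544.7, 26.3, 49.9]
tool_rot: [[-0.998, 0.063, 0.004], [0.063, 0.998, 0.003], [-0.004, 0.004, -1.0]]
force: [-2.4, -1.2, -2.3]
width: 0.176
```

```bash
python3 - <<'E'
from h import *
s=observe();print(s['ee_pos'],s['force'],s['width'])
snap('top','t2');snap('scene','s2');snap('wrist','w2')
a=cv2.imread('pics/t2.png')[225:295,265:385];b=cv2.imread('pics/s2.png')[205:315,300:400]
w=cv2.imread('pics/w2.png')
R=cv2.resize
o=np.zeros((600,800,3),np.uint8);o[:280,:480]=R(a,(480,280),interpolation=2);o[280:580,:400]=R(w,(400,300));o[280:600,480:771]=R(b,(291,320),interpolation=2)
cv2.imwrite('pics/m2.png',o)
E
```

```text
[544.6643352   26.29388136  49.87602355] [-2.44990861 -1.15520153 -2.3207489 ] 0.17617130104171141
```

View pics/m2.png

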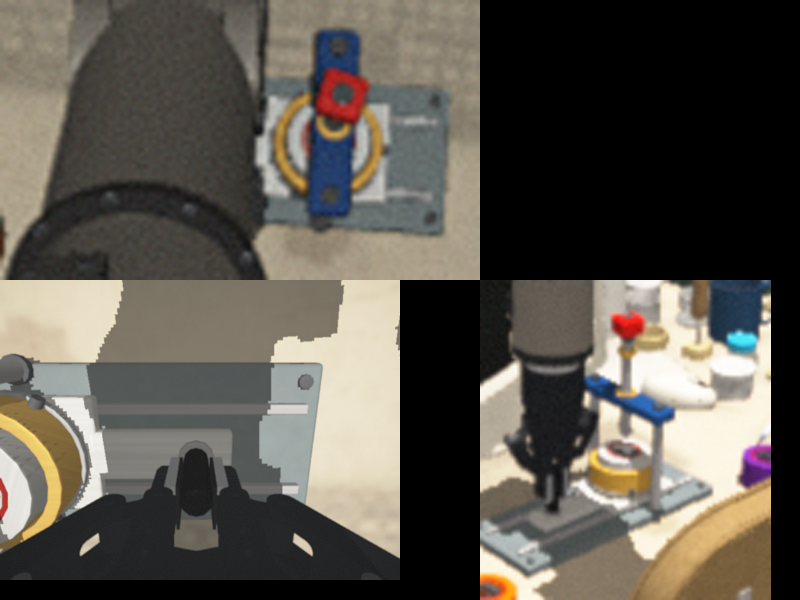

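The cap is nearly under the rod. In the top crop the brass rim spans x 274–384 (centre about 329) with the beam centre at about 333, so I'll measure it with a colour fit.

```bash
python3 - <<'E'
from h import *
def blue(f):
    h=cv2.cvtColor(cv2.imread(f'pics/{f}.png'),cv2.COLOR_BGR2HSV)
    m=cv2.inRange(h,(100,120,40),(125,255,255));m[:225]=0;m[295:]=0;m[:,:330]=0;m[:,:][:,370:]=0
    return m
def gold(f,x0,x1):
    h=cv2.cvtColor(cv2.imread(f'pics/{f}.png'),cv2.COLOR_BGR2HSV)
    m=cv2.inRange(h,(15,110,100),(32,255,255));m[:240]=0;m[276:]=0;m[:,:x0]=0;m[:,x1:]=0;return m
for f,x0,x1 in(('t0',297,332),('t2',330,365)):
    b=blue(f);r=cv2.minAreaRect(cv2.findNonZero(b));print(f,'beam',r,atz(f,*r[0],151))
    ys,xs=np.nonzero(gold(f,x0,x1));
    g=gold(f,x0,x1)
    if f=='t2': # drop rod's gold collar near beam
        k=(xs<341)|(xs>354); 
    else:k=xs>0
    pts=np.c_[xs,ys][k].astype(float)
    # robust annulus centre: algebraic circle fit
    A=np.c_[2*pts,np.ones(len(pts))];s=np.linalg.lstsq(A,(pts**2).sum(1),rcond=None)[0]
    c=s[:2];rr=np.hypot(*(pts-c).T);kk=(rr>9)&(rr<17);pts=pts[kk];A=np.c_[2*pts,np.ones(len(pts))];s=np.linalg.lstsq(A,(pts**2).sum(1),rcond=None)[0]
    print('gold',s[:2],len(pts),'rows',[(y,xs[ys==y].min(),xs[ys==y].max()) for y in range(252,266,3)],atz(f,*s[:2],60))
E
```

```text
t0 beam ((347.8534851074219, 255.4913787841797), (10.100188255310059, 45.39212417602539), 3.3664605617523193) [534.07008056 -87.63548872 151.        ]
gold [314.6277371  258.07644978] 194 rows [(252, np.int64(303), np.int64(326)), (255, np.int64(302), np.int64(327)), (258, np.int64(302), np.int64(327)), (261, np.int64(302), np.int64(327)), (264, np.int64(303), np.int64(326))] [542.05120492  11.7627847   60.        ]
t2 beam ((347.8844299316406, 255.52195739746094), (10.211913108825684, 45.44015884399414), 3.2704880237579346) [533.97907911 -87.72643147 151.        ]
gold [346.59795308 260.30702147] 116 rows [(252, np.int64(337), np.int64(356)), (255, np.int64(335), np.int64(358)), (258, np.int64(334), np.int64(359)), (261, np.int64(334), np.int64(360)), (264, np.int64(334), np.int64(359))] [535.79434652 -88.84202677  60.        ]
```

Request:
drive_tool(deltas=[{"twist":[0,0,0],"travel":[0,0,0],"grip":45},{"twist":[0,0,0],"travel":[0,0,0],"grip":45},{"twist":[0,0,0],"travel":[0,0,0.1],"grip":60},{"twist":[0,0,0],"travel":[0,0,0.2],"grip":75},{"twist":[0,0,0],"travel":[0,0,0.3],"grip":75}])

```text
clock: 4.3
ee_pos: [544.7, 27.9, 201.8]
tool_rot: [[-0.998, 0.061, 0.004], [0.061, 0.998, 0.004], [-0.004, 0.004, -1.0]]
force: [1.0, 0.2, 0.7]
width: 0.752
```

Request:
drive_tool(deltas=[{"twist":[0,0,-0.096],"travel":[-0.01,0,0.2],"grip":75},{"twist":[0,0,-0.096],"travel":[-0.02,-0.04,0.21],"grip":75},{"twist":[0,0,-0.096],"travel":[-0.02,-0.14,0.21],"grip":75},{"twist":[0,0,-0.096],"travel":[-0.02,-0.23,0.21],"grip":75},{"twist":[0,0,-0.096],"travel":[-0.02,-0.23,0.21],"grip":75}])

```text
clock: 4.8
ee_pos: [534.3, -93.3, 308.3]
tool_rot: [[-0.966, 0.257, 0.008], [0.257, 0.967, 0.002], [-0.007, 0.003, -1.0]]
force: [1.3, 0.6, 0.1]
width: 0.749
```

```bash
python3 - <<'E'
from h import *
for f in('t0','t2'):
    h=cv2.cvtColor(cv2.imread(f'pics/{f}.png'),cv2.COLOR_BGR2HSV)
    m=cv2.inRange(h,(0,120,100),(8,255,255))|cv2.inRange(h,(172,120,100),(180,255,255));m[:235]=0;m[258:]=0;m[:,:340]=0;m[:,362:]=0
    r=cv2.minAreaRect(cv2.findNonZero(m));print(r,atz(f,*r[0],245))
s=observe();print(s['ee_pos'],s['tool_rot'][:,1],s['qpos'],s['force'])
snap('wrist','w3')
E
```

```text
((350.0, 248.50001525878906), (11.263564109802246, 11.400925636291504), 15.945395469665527) [535.9890584  -88.24213634 245.        ]
((350.0, 248.50001525878906), (11.067971229553223, 11.70042610168457), 18.434947967529297) [535.9890584  -88.24213634 245.        ]
[534.30125984 -93.25758735 308.28178035] [0.25659898 0.96651181 0.00344632] [-0.38815753  0.14211714  0.49993717  1.83649625 -0.07625554  1.17390946
  1.44782998] [1.31086625 0.63829241 0.05028345]
```

View pics/w3.png

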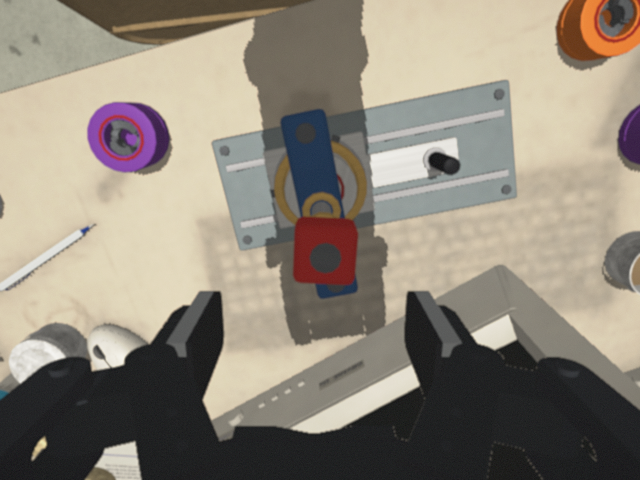

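The wrist view shows the red knob at (325,256), square to the jaws. The cell rim is centred at about (320,187) beneath the rod.

```bash
python3 - <<'E'
from h import *
print(atz('w3',325,258,247),tri(('w3',325,258),('t0',350.4,248.6)))
print('rim',atz('w3',320,187,63),'collar',atz('w3',321,207,153))
E
```

```text
[540.07678975 -88.37387094 247.        ] [528.84127526 -86.81613267 278.66996361]
rim [537.08723571 -86.85377903  63.        ] collar [535.15842571 -87.25387026 153.        ]
```

Request:
drive_tool(deltas=[{"twist":[0,0,0],"travel":[0.003,0.0106,-0.06],"grip":75},{"twist":[0,0,0],"travel":[0.003,0.0106,-0.12],"grip":75},{"twist":[0,0,0],"travel":[0.003,0.0106,-0.176],"grip":60},{"twist":[0,0,0],"travel":[0.003,0.0106,-0.176],"grip":50},{"twist":[0,0,0],"travel":[0.003,0.0106,-0.176],"grip":20}], grip_force=50)

```text
clock: 5.35
ee_pos: [535.4, -85.7, 219.8]
tool_rot: [[-0.967, 0.254, 0.004], [0.254, 0.967, 0.0], [-0.004, 0.001, -1.0]]
force: [-8.2, -19.6, -6.3]
width: 0.365
```

Request:
drive_tool(deltas=[{"twist":[0,0,0],"travel":[0,0,0],"grip":20},{"twist":[0,0,0],"travel":[0,0,0],"grip":20},{"twist":[0,0,0],"travel":[0,0,0],"grip":20}])

```text
clock: 5.65
ee_pos: [535.1, -86.3, 220.9]
tool_rot: [[-0.967, 0.255, 0.004], [0.255, 0.967, -0.0], [-0.004, 0.001, -1.0]]
force: [-4.3, -7.4, -6.8]
width: 0.366
```

```bash
python3 - <<'E'
from h import *
s=observe();print(s['ee_pos'],s['force'],s['moment'],s['width'],s['tool_rot'][:,1])
E
```

```text
[535.07628491 -86.33152478 220.87690758] [-4.25629502 -7.35754289 -6.82100088] [-0.53714433  0.52920472  0.01128303] 0.36592864645760764 [2.55270027e-01 9.66869392e-01 8.89467640e-04]
```

Request:
drive_tool(deltas=[{"twist":[0,0,0],"travel":[0,-0.001,-0.01],"grip":20},{"twist":[0,0,0],"travel":[0,-0.001,-0.02],"grip":20},{"twist":[0,0,0],"travel":[0,-0.001,-0.03],"grip":20}])

```text
clock: 5.95
ee_pos: [535.3, -86.8, 207.7]
tool_rot: [[-0.967, 0.255, 0.005], [0.255, 0.967, 0.0], [-0.005, 0.002, -1.0]]
force: [-7.4, -1.6, 4.0]
width: 0.368
```

Request:
drive_tool(deltas=[{"twist":[0,0,0],"travel":[0,-0.001,-0.005],"grip":20},{"twist":[0,0,0],"travel":[0,-0.001,-0.01],"grip":20}])

```text
clock: 6.15
ee_pos: [535.4, -87.0, 204.5]
tool_rot: [[-0.967, 0.256, 0.005], [0.256, 0.967, 0.001], [-0.005, 0.003, -1.0]]
force: [-7.2, -1.1, 5.7]
width: 0.363
```

Request:
drive_tool(deltas=[{"twist":[0,0,0],"travel":[0,0,-0.005],"grip":20},{"twist":[0,0,0],"travel":[0,0,-0.01],"grip":20}])

```text
clock: 6.35
ee_pos: [535.4, -86.9, 201.4]
tool_rot: [[-0.967, 0.256, 0.006], [0.256, 0.967, 0.002], [-0.005, 0.003, -1.0]]
force: [-7.9, -2.3, 5.6]
width: 0.369
```

Request:
drive_tool(deltas=[{"twist":[0,0,0],"travel":[0,0,-0.007],"grip":20},{"twist":[0,0,0],"travel":[0,0,-0.014],"grip":20}])

```text
clock: 6.55
ee_pos: [535.4, -86.9, 196.3]
tool_rot: [[-0.967, 0.256, 0.006], [0.256, 0.967, 0.002], [-0.005, 0.004, -1.0]]
force: [-7.9, -2.1, 5.0]
width: 0.364
```

Request:
drive_tool(deltas=[{"twist":[0,0,0],"travel":[-0.001,0,-0.006],"grip":20},{"twist":[0,0,0],"travel":[-0.001,0,-0.012],"grip":20}])

```text
clock: 6.75
ee_pos: [535.3, -86.9, 192.2]
tool_rot: [[-0.967, 0.256, 0.007], [0.256, 0.967, 0.003], [-0.006, 0.004, -1.0]]
force: [-7.4, -3.2, 4.9]
width: 0.365
```

Request:
drive_tool(deltas=[{"twist":[0,0,0],"travel":[-0.001,0,-0.006],"grip":20},{"twist":[0,0,0],"travel":[-0.001,0,-0.012],"grip":20}])

```text
clock: 6.95
ee_pos: [535.2, -87.0, 188.3]
tool_rot: [[-0.967, 0.256, 0.009], [0.256, 0.967, 0.003], [-0.007, 0.005, -1.0]]
force: [-6.5, -2.7, 4.9]
width: 0.371
```

Request:
drive_tool(deltas=[{"twist":[-0.0015,0.0045,0],"travel":[-0.001,0,-0.006],"grip":20},{"twist":[-0.0015,0.0045,0],"travel":[-0.001,0,-0.012],"grip":20}])

```text
clock: 7.15
ee_pos: [536.5, -87.4, 186.4]
tool_rot: [[-0.967, 0.256, 0.003], [0.256, 0.967, 0.001], [-0.003, 0.001, -1.0]]
force: [-25.8, -3.6, 73.3]
width: 0.369
```

Request:
drive_tool(deltas=[{"twist":[0,0,0],"travel":[-0.001,0,-0.006],"grip":20},{"twist":[0,0,0],"travel":[-0.001,0,-0.012],"grip":20}])

```text
clock: 7.35
ee_pos: [537.6, -87.8, 185.6]
tool_rot: [[-0.967, 0.256, 0.007], [0.257, 0.967, 0.002], [-0.007, 0.004, -1.0]]
force: [-28.3, 0.2, 70.0]
width: 0.366
```

Request:
drive_tool(deltas=[{"twist":[0,0,0],"travel":[-0.002,0,0.002],"grip":20},{"twist":[0,0,0],"travel":[-0.002,0,0.002],"grip":20}])

```text
clock: 7.55
ee_pos: [536.4, -87.6, 188.8]
tool_rot: [[-0.967, 0.256, 0.008], [0.257, 0.967, 0.003], [-0.007, 0.005, -1.0]]
force: [-11.2, -1.0, 4.5]
width: 0.366
```

```bash
python3 - <<'E'
from h import *
s=observe();print(s['ee_pos'],s['force'],s['moment'],s['width'],s['qpos'])
snap('wrist','w4');snap('scene','s4')
a=cv2.imread('pics/w4.png');b=cv2.imread('pics/s4.png')[205:315,300:400]
o=np.zeros((480,790,3),np.uint8);o[:330,:440]=cv2.resize(a,(440,330));o[:385,440:]=cv2.resize(b,(350,385),interpolation=2);cv2.imwrite('pics/m4.png',o)
E
```

```text
[536.40998369 -87.63537269 188.81181443] [-11.18571428  -1.03514207   4.54292401] [-0.49260577  1.89794986  0.03810281] 0.36557551233896507 [-0.35299609  0.27132013  0.47422152  1.97252699 -0.15830085  0.92509235
  1.51248331]
```

View pics/m4.png

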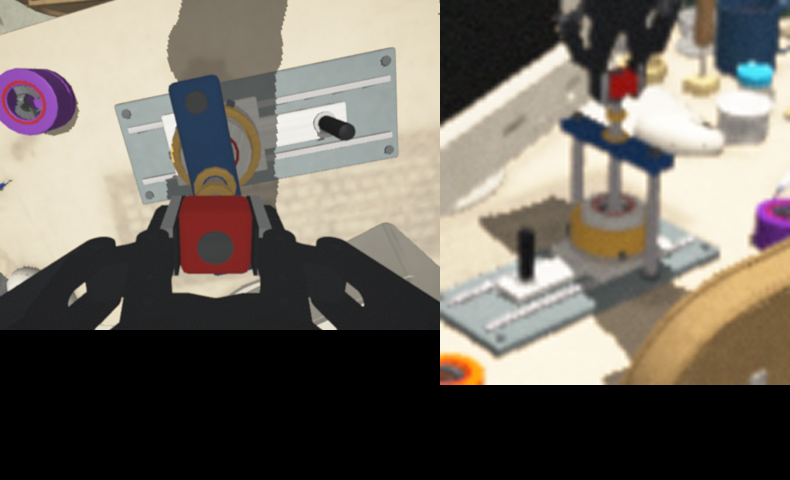

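Both images show the rod down in the cap's hole and the grasp good: knob at (215,235) in the left view, rod at the cap hole (613,205) in the right view. Next I'll turn clockwise with light pressure.

Request:
drive_tool(deltas=[{"twist":[0,0,-0.06],"travel":[-0.001,0,-0.006],"grip":20},{"twist":[0,0,-0.12],"travel":[-0.001,0,-0.007],"grip":20},{"twist":[0,0,-0.18],"travel":[-0.001,0,-0.008],"grip":20},{"twist":[0,0,-0.24],"travel":[-0.001,0,-0.009],"grip":20}])

```text
clock: 8.05
ee_pos: [536.4, -87.0, 185.8]
tool_rot: [[-0.736, 0.677, 0.009], [0.677, 0.736, -0.0], [-0.007, 0.006, -1.0]]
force: [-5.1, 0.5, 5.1]
width: 0.366
```

```bash
cat > o.py <<'E'
from h import *
s=observe();y=s['tool_rot'][:,1];print(s['ee_pos'].round(2),s['force'].round(1),s['moment'].round(2),round(s['width'],3),'yaw',np.degrees(np.arctan2(y[1],y[0])).round(1),'tz',s['tool_rot'][:2,2].round(3),'j7',s['qpos'][6].round(2))
E
python3 o.py
```

```text
[536.43 -87.02 185.84] [-5.1  0.5  5.1] [-0.14  0.83  0.  ] 0.366 yaw 47.4 tz [ 0.009 -0.   ] j7 1.06
```

Request:
drive_tool(deltas=[{"twist":[0,0.002,0],"travel":[-0.001,0,-0.005],"grip":20},{"twist":[0,0.004,0],"travel":[-0.001,0,-0.008],"grip":20}])

```text
clock: 8.25
ee_pos: [537.0, -86.9, 184.6]
tool_rot: [[-0.736, 0.677, 0.003], [0.677, 0.736, 0.0], [-0.002, 0.002, -1.0]]
force: [-12.7, -0.9, 31.8]
width: 0.369
```

```bash
python3 o.py
```

```text
[537.02 -86.94 184.58] [-12.7  -0.9  31.8] [-0.66  2.34  0.01] 0.369 yaw 47.4 tz [0.003 0.   ] j7 1.06
```

Request:
drive_tool(deltas=[{"twist":[0,0,-0.07],"travel":[-0.001,0,0],"grip":20},{"twist":[0,0,-0.14],"travel":[-0.001,0,-0.002],"grip":20},{"twist":[0,0,-0.21],"travel":[-0.001,0,-0.004],"grip":20}])

```text
clock: 8.55
ee_pos: [537.0, -86.4, 184.4]
tool_rot: [[-0.392, 0.92, 0.004], [0.92, 0.392, -0.0], [-0.002, 0.004, -1.0]]
force: [-5.2, 0.7, 4.0]
width: 0.364
```

```bash
python3 o.py
```

```text
[537.04 -86.44 184.43] [-5.2  0.7  4. ] [-0.44  1.02  0.03] 0.364 yaw 23.1 tz [ 0.004 -0.   ] j7 0.68
```

Request:
drive_tool(deltas=[{"twist":[0,0,-0.07],"travel":[0,0,-0.002],"grip":20},{"twist":[0,0,-0.14],"travel":[0,0,-0.004],"grip":20},{"twist":[0,0,-0.21],"travel":[0,0,-0.006],"grip":20}])

```text
clock: 8.85
ee_pos: [537.8, -86.2, 183.3]
tool_rot: [[0.023, 1.0, 0.005], [1.0, -0.023, -0.001], [-0.001, 0.005, -1.0]]
force: [-5.4, -1.2, 15.3]
width: 0.368
```

```bash
python3 o.py
```

```text
[537.77 -86.17 183.34] [-5.4 -1.2 15.3] [-0.83  1.55  0.25] 0.368 yaw -1.3 tz [ 0.005 -0.001] j7 0.3
```

Request:
drive_tool(deltas=[{"twist":[0,0,-0.07],"travel":[-0.002,0,-0.002],"grip":20},{"twist":[0,0,-0.14],"travel":[-0.002,0,-0.004],"grip":20}])

```text
clock: 9.05
ee_pos: [538.2, -86.0, 183.6]
tool_rot: [[0.302, 0.953, 0.007], [0.953, -0.302, -0.002], [0.0, 0.008, -1.0]]
force: [-3.8, -3.0, 17.5]
width: 0.368
```

```bash
python3 o.py
```

```text
[538.18 -86.01 183.58] [-3.8 -3.  17.5] [-0.86  1.46  0.48] 0.368 yaw -17.6 tz [ 0.007 -0.002] j7 0.05
```

Request:
drive_tool(deltas=[{"twist":[0,0,-0.07],"travel":[-0.001,0,-0.003],"grip":20},{"twist":[0,0,-0.14],"travel":[-0.001,0,-0.006],"grip":20}])

```text
clock: 9.25
ee_pos: [539.3, -86.1, 183.3]
tool_rot: [[0.558, 0.83, 0.01], [0.83, -0.558, -0.003], [0.003, 0.01, -1.0]]
force: [-8.6, -2.8, 35.1]
width: 0.367
```

```bash
python3 o.py
```

```text
[539.26 -86.12 183.26] [-8.6 -2.8 35.1] [-0.65  2.29  0.73] 0.367 yaw -33.9 tz [ 0.01  -0.003] j7 -0.2
```

Request:
drive_tool(deltas=[{"twist":[0.001,0.004,0],"travel":[-0.005,0,0.002],"grip":20},{"twist":[0.0015,0.005,0],"travel":[-0.006,0,0.004],"grip":20}])

```text
clock: 9.45
ee_pos: [538.3, -86.2, 187.3]
tool_rot: [[0.557, 0.83, 0.003], [0.83, -0.557, -0.001], [0.001, 0.003, -1.0]]
force: [6.4, -6.2, -9.0]
width: 0.368
```

```bash
python3 o.py
```

```text
[538.33 -86.16 187.26] [ 6.4 -6.2 -9. ] [-1.74 -1.89  0.1 ] 0.368 yaw -33.9 tz [ 0.003 -0.001] j7 -0.2
```

Request:
drive_tool(deltas=[{"twist":[0,0,0],"travel":[0,0,0.002],"grip":20},{"twist":[0,0,0],"travel":[0,0,0.003],"grip":20}])

```text
clock: 9.65
ee_pos: [538.8, -86.1, 190.1]
tool_rot: [[0.557, 0.831, 0.004], [0.831, -0.557, -0.001], [0.002, 0.004, -1.0]]
force: [-1.0, -4.8, -5.6]
width: 0.367
```

```bash
python3 o.py; python3 -c "
from h import *
snap('scene','s5');b=cv2.imread('pics/s5.png')[215:285,325:385];cv2.imwrite('pics/m5.png',cv2.resize(b,(510,595),interpolation=2))"
```

```text
[538.81 -86.11 190.12] [-1.  -4.8 -5.6] [-1.27  0.25  0.03] 0.367 yaw -33.8 tz [ 0.004 -0.001] j7 -0.2
```

View pics/m5.png

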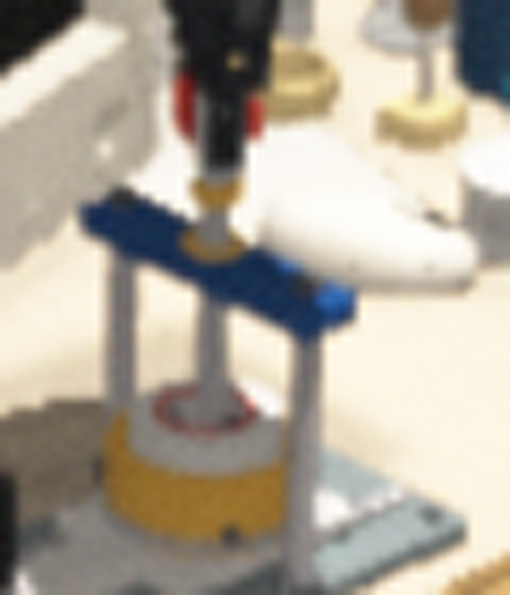

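```bash
python3 - <<'E'
from h import *
for f in('s2','s4','s5'):
    i=cv2.imread(f'pics/{f}.png');h=cv2.cvtColor(i,cv2.COLOR_BGR2HSV)
    m=cv2.inRange(h,(0,70,60),(10,255,255))|cv2.inRange(h,(168,70,60),(180,255,255));m[:255]=0;m[272:]=0;m[:,:335]=0;m[:,362:]=0
    p=cv2.findNonZero(m);print(f,cv2.boundingRect(p),p.mean(0),len(p))
    m=cv2.inRange(h,(15,120,70),(32,255,255));m[:262]=0;m[290:]=0;m[:,:330]=0;m[:,366:]=0
    p=cv2.findNonZero(m);print(' gold',cv2.boundingRect(p))
    m=cv2.inRange(h,(0,120,80),(8,255,255))|cv2.inRange(h,(172,120,80),(180,255,255));m[:200]=0;m[245:]=0;m[:,:338]=0;m[:,362:]=0
    p=cv2.findNonZero(m);print(' knob',cv2.boundingRect(p))
R=[535.5,-88]
for z in(63,73,78,140,151,180,190,200,210,220,237):print(z,proj('s5',R+[z]))
E
```

```text
s2 (344, 261, 11, 5) [[348.25   263.0625]] 16
 gold (338, 263, 21, 15)
 knob (345, 216, 12, 9)
s4 (343, 261, 13, 4) [[349.23076923 262.38461538]] 13
 gold (337, 264, 22, 14)
 knob (348, 224, 9, 10)
s5 (343, 261, 12, 5) [[348.08333333 262.75      ]] 12
 gold (337, 264, 22, 14)
 knob (346, 224, 10, 7)
63 [348.95291445 266.25501397]
73 [349.01418756 263.76265782]
78 [349.04494106 262.51172299]
140 [349.43289044 246.73142501]
151 [349.50302298 243.87870127]
180 [349.68985004 236.27929069]
190 [349.75493128 233.63203456]
200 [349.82035436 230.97087372]
210 [349.88612198 228.29569831]
220 [349.95223687 225.60639734]
237 [350.06543698 221.00184942]
```

The scene view shows the cap still seated and the rod lifted about 6 mm without it, so the lugs aren't under the lips. The torque rise suggests the lugs reached the gap but ran sideways into the next lip before dropping. I'll back off about 17° and push down in the gap.

Request:
drive_tool(deltas=[{"twist":[0,0,0.07],"travel":[0,0,-0.006],"grip":20},{"twist":[0,0,0.148],"travel":[0,0,-0.008],"grip":20},{"twist":[0,0,0.148],"travel":[0,0,-0.013],"grip":20},{"twist":[0,0,0.148],"travel":[0,0,-0.018],"grip":20}])

```text
clock: 10.1
ee_pos: [538.6, -86.0, 182.2]
tool_rot: [[0.29, 0.957, 0.004], [0.957, -0.29, 0.002], [0.003, 0.003, -1.0]]
force: [-7.3, -1.9, 5.3]
width: 0.368
```

```bash
python3 o.py
```

```text
[538.61 -85.95 182.2 ] [-7.3 -1.9  5.3] [-0.67  1.98  0.01] 0.368 yaw -16.8 tz [0.004 0.002] j7 0.06
```

Request:
drive_tool(deltas=[{"twist":[0,0,0],"travel":[0,0,-0.003],"grip":20},{"twist":[0,0,0],"travel":[0,0,-0.006],"grip":20}])

```text
clock: 10.3
ee_pos: [538.6, -85.8, 180.4]
tool_rot: [[0.289, 0.957, 0.004], [0.957, -0.289, 0.003], [0.004, 0.003, -1.0]]
force: [-7.8, -2.6, 4.1]
width: 0.366
```

```bash
python3 o.py
```

```text
[538.58 -85.84 180.37] [-7.8 -2.6  4.1] [-0.96  1.65 -0.04] 0.366 yaw -16.8 tz [0.004 0.003] j7 0.07
```

It's now free below the earlier blocked depth, so the theory holds.

Request:
drive_tool(deltas=[{"twist":[0,0,0],"travel":[-0.001,0,-0.004],"grip":20},{"twist":[0,0,0],"travel":[-0.001,0,-0.008],"grip":20}])

```text
clock: 10.5
ee_pos: [538.5, -85.8, 177.9]
tool_rot: [[0.289, 0.957, 0.005], [0.957, -0.289, 0.004], [0.005, 0.004, -1.0]]
force: [-6.5, -2.8, 13.2]
width: 0.369
```

Request:
drive_tool(deltas=[{"twist":[0,0,0],"travel":[-0.001,0,-0.004],"grip":20},{"twist":[0,0,0],"travel":[-0.001,0,-0.008],"grip":20}])

```text
clock: 10.7
ee_pos: [539.4, -85.9, 176.8]
tool_rot: [[0.289, 0.957, 0.008], [0.957, -0.289, 0.005], [0.007, 0.006, -1.0]]
force: [-17.5, 1.2, 62.8]
width: 0.366
```

```bash
python3 o.py
```

```text
[539.42 -85.87 176.75] [-17.5   1.2  62.8] [0.25 4.46 0.05] 0.366 yaw -16.8 tz [0.008 0.005] j7 0.08
```

Request:
drive_tool(deltas=[{"twist":[-0.0025,0.004,-0.05],"travel":[-0.002,0,0.001],"grip":20},{"twist":[-0.0025,0.004,-0.1],"travel":[-0.002,0,0.001],"grip":20},{"twist":[-0.0025,0.004,-0.16],"travel":[-0.002,0,0.0],"grip":20},{"twist":[-0.0025,0.004,-0.22],"travel":[-0.002,0,-0.001],"grip":20}])

```text
clock: 11.1
ee_pos: [539.6, -86.3, 177.9]
tool_rot: [[0.673, 0.74, 0.003], [0.74, -0.673, -0.002], [0.001, 0.003, -1.0]]
force: [-2.1, -6.5, 5.8]
width: 0.366
```

```bash
python3 o.py
```

```text
[539.56 -86.28 177.93] [-2.1 -6.5  5.8] [-1.92 -0.01  0.04] 0.366 yaw -42.3 tz [ 0.003 -0.002] j7 -0.31
```

Request:
drive_tool(deltas=[{"twist":[0,0,-0.06],"travel":[-0.001,0,-0.001],"grip":20},{"twist":[0,0,-0.12],"travel":[-0.001,0,-0.0025],"grip":20},{"twist":[0,0,-0.18],"travel":[-0.001,0,-0.0035],"grip":20}])

```text
clock: 11.4
ee_pos: [540.0, -87.0, 177.7]
tool_rot: [[0.892, 0.451, 0.004], [0.451, -0.892, -0.003], [0.003, 0.005, -1.0]]
force: [-3.7, -7.9, 4.8]
width: 0.362
```

```bash
python3 o.py
```

```text
[540.01 -86.96 177.71] [-3.7 -7.9  4.8] [-2.5   0.41  0.04] 0.362 yaw -63.2 tz [ 0.004 -0.003] j7 -0.61
```

Request:
drive_tool(deltas=[{"twist":[0,0,-0.06],"travel":[0,-0.001,-0.002],"grip":20},{"twist":[0,0,-0.12],"travel":[0,-0.001,-0.004],"grip":20},{"twist":[0,0,-0.18],"travel":[0,-0.002,-0.006],"grip":20}])

```text
clock: 11.7
ee_pos: [540.8, -88.3, 176.5]
tool_rot: [[0.995, 0.104, 0.004], [0.104, -0.995, -0.004], [0.004, 0.004, -1.0]]
force: [-8.8, -2.3, 24.2]
width: 0.367
```

```bash
python3 o.py
```

```text
[540.76 -88.26 176.5 ] [-8.8 -2.3 24.2] [-1.13  2.3   0.12] 0.367 yaw -84.1 tz [ 0.004 -0.004] j7 -0.89
```

Request:
drive_tool(deltas=[{"twist":[0,0,-0.06],"travel":[0,-0.001,-0.001],"grip":20},{"twist":[0,0,-0.12],"travel":[0,-0.001,-0.003],"grip":20},{"twist":[0,0,-0.18],"travel":[0,-0.002,-0.004],"grip":20}])

```text
clock: 12.0
ee_pos: [540.5, -89.3, 175.6]
tool_rot: [[0.966, -0.257, 0.002], [-0.257, -0.966, -0.004], [0.003, 0.003, -1.0]]
force: [-10.7, -2.8, 9.7]
width: 0.365
```

```bash
python3 o.py
```

```text
[540.49 -89.26 175.59] [-10.7  -2.8   9.7] [-1.29  2.83  0.05] 0.365 yaw -104.9 tz [ 0.002 -0.004] j7 -1.17
```

Descending with the turn now, so the thread is engaged. Continuing.

Request:
drive_tool(deltas=[{"twist":[0,0,-0.06],"travel":[-0.001,-0.001,-0.002],"grip":20},{"twist":[0,0,-0.12],"travel":[-0.002,-0.001,-0.004],"grip":20},{"twist":[0,0,-0.18],"travel":[-0.002,-0.002,-0.006],"grip":20}])

```text
clock: 12.3
ee_pos: [539.9, -90.1, 174.1]
tool_rot: [[0.812, -0.584, 0.001], [-0.584, -0.812, -0.004], [0.003, 0.002, -1.0]]
force: [-10.4, -1.3, 23.5]
width: 0.364
```

```bash
python3 o.py
```

```text
[539.92 -90.11 174.09] [-10.4  -1.3  23.5] [-0.81  3.    0.28] 0.364 yaw -125.8 tz [ 0.001 -0.004] j7 -1.46
```

Request:
drive_tool(deltas=[{"twist":[0,0,-0.06],"travel":[-0.001,-0.001,-0.001],"grip":20},{"twist":[0,0,-0.12],"travel":[-0.002,-0.001,-0.003],"grip":20},{"twist":[0,0,-0.18],"travel":[-0.002,-0.002,-0.004],"grip":20}])

```text
clock: 12.6
ee_pos: [539.2, -90.9, 173.9]
tool_rot: [[0.551, -0.834, -0.0], [-0.834, -0.551, -0.003], [0.002, 0.002, -1.0]]
force: [-13.3, 2.8, 33.2]
width: 0.364
```

```bash
python3 o.py
```

```text
[539.25 -90.88 173.89] [-13.3   2.8  33.2] [-0.01  4.15  0.83] 0.364 yaw -146.6 tz [-0.    -0.003] j7 -1.77
```

Request:
drive_tool(deltas=[{"twist":[0,0,-0.04],"travel":[-0.002,0,0.001],"grip":20},{"twist":[0,0,-0.08],"travel":[-0.003,0,0.001],"grip":20},{"twist":[0,0,-0.08],"travel":[-0.003,0,0.001],"grip":20}])

```text
clock: 12.9
ee_pos: [538.1, -90.5, 175.0]
tool_rot: [[0.411, -0.912, -0.001], [-0.912, -0.411, -0.002], [0.002, 0.002, -1.0]]
force: [-2.7, -2.7, 2.3]
width: 0.363
```

```bash
python3 o.py
```

```text
[538.07 -90.54 175.04] [-2.7 -2.7  2.3] [-1.07  1.4   0.06] 0.363 yaw -155.7 tz [-0.001 -0.002] j7 -1.92
```

Request:
drive_tool(deltas=[{"twist":[0,0,0],"travel":[0,0,0.003],"grip":15},{"twist":[0,0,0],"travel":[0,0,0.006],"grip":15},{"twist":[0,0,0],"travel":[0,0,0.006],"grip":15}], grip_force=70)

```text
clock: 13.2
ee_pos: [538.0, -90.3, 178.1]
tool_rot: [[0.414, -0.91, -0.001], [-0.91, -0.414, -0.002], [0.001, 0.002, -1.0]]
force: [-1.5, -4.6, -8.7]
width: 0.367
```

```bash
python3 o.py
```

```text
[537.97 -90.34 178.06] [-1.5 -4.6 -8.7] [-1.58  0.94  0.08] 0.367 yaw -155.6 tz [-0.001 -0.002] j7 -1.93
```

Request:
drive_tool(deltas=[{"twist":[0,0,0],"travel":[0,0,0.004],"grip":15},{"twist":[0,0,0],"travel":[0,0,0.006],"grip":15}])

```text
clock: 13.4
ee_pos: [537.9, -90.2, 180.9]
tool_rot: [[0.417, -0.909, -0.002], [-0.909, -0.417, -0.002], [0.001, 0.003, -1.0]]
force: [2.3, -7.5, -17.8]
width: 0.36
```

```bash
python3 o.py; python3 -c "
from h import *
snap('scene','s6');b=cv2.imread('pics/s6.png')[215:285,325:385];cv2.imwrite('pics/m6.png',cv2.resize(b,(510,595),interpolation=2))"
```

```text
[537.86 -90.2  180.89] [  2.3  -7.5 -17.8] [-1.9   0.1   0.03] 0.36 yaw -155.4 tz [-0.002 -0.002] j7 -1.93
```

View pics/m6.png

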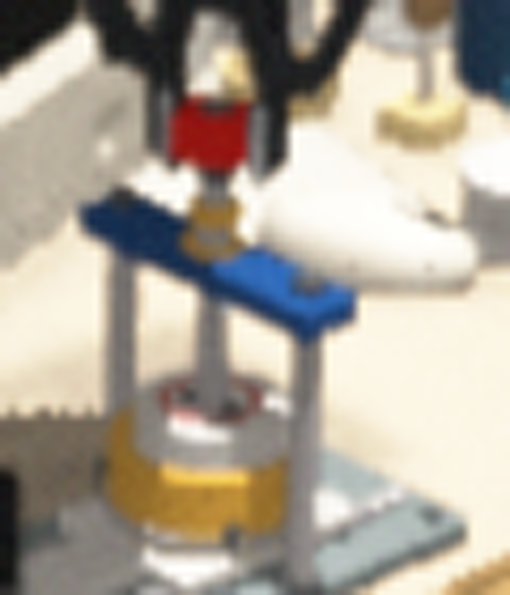

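The knob is held and the force is now −17.8 N. The ring sits a little higher, at (210,399) against (205,408) before, so the cap is coming up. I'll keep pulling.

Request:
drive_tool(deltas=[{"twist":[0,0,0],"travel":[0,0,0.014],"grip":15},{"twist":[0,0,0],"travel":[0,0,0.026],"grip":15},{"twist":[0,0,0],"travel":[0,0,0.038],"grip":15},{"twist":[0,0,0],"travel":[0,0,0.05],"grip":15}])

```text
clock: 13.85
ee_pos: [538.0, -90.3, 206.4]
tool_rot: [[0.419, -0.908, -0.002], [-0.908, -0.419, -0.002], [0.001, 0.002, -1.0]]
force: [1.1, -6.0, -10.4]
width: 0.361
```

```bash
python3 o.py
```

```text
[537.96 -90.27 206.42] [  1.1  -6.  -10.4] [-1.67  0.59  0.07] 0.361 yaw -155.2 tz [-0.002 -0.002] j7 -1.99
```

Request:
drive_tool(deltas=[{"twist":[0,0,0],"travel":[0,0,0.01],"grip":15},{"twist":[0,0,0],"travel":[0,0,0.02],"grip":15},{"twist":[0,0,0],"travel":[0,0,0.025],"grip":15},{"twist":[0,0,0],"travel":[0,0,0.025],"grip":15}])

```text
clock: 14.25
ee_pos: [538.1, -90.4, 219.6]
tool_rot: [[0.422, -0.907, -0.001], [-0.907, -0.422, -0.002], [0.001, 0.002, -1.0]]
force: [-2.2, -4.6, 1.5]
width: 0.361
```

```bash
python3 o.py; python3 -c "
from h import *
snap('scene','s7');b=cv2.imread('pics/s7.png')[205:285,325:385];cv2.imwrite('pics/m7.png',cv2.resize(b,(450,600),interpolation=2))"
```

```text
[538.08 -90.37 219.62] [-2.2 -4.6  1.5] [-1.55  1.39  0.05] 0.361 yaw -155.1 tz [-0.001 -0.002] j7 -2.02
```

View pics/m7.png

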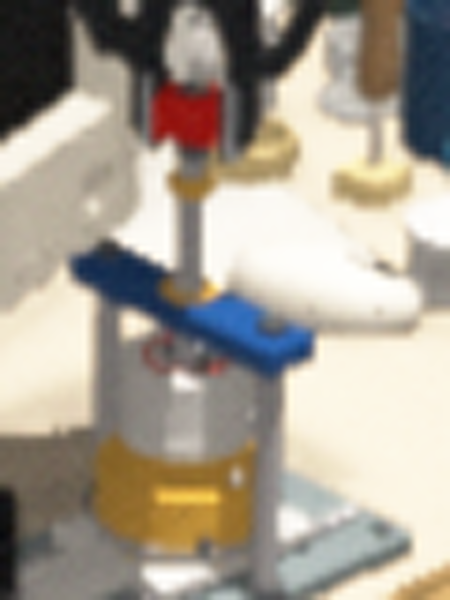

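```bash
python3 - <<'E'
from h import *
C=np.array([536,-88.]);o=ray('s7',349,260)[0][:2];d=(o-C)/np.linalg.norm(o-C)
def row(r,z,s=1): return (proj('s7',[*(C+s*d*r),z])-[325,205])*7.5
print('rim outer front',row(43,64),'inner front',row(35,64),'inner back',row(35,64,-1),'outer back',row(43,64,-1))
for l in(0,30,36,40,45):print(l,'cap bottom front',row(33,34+l),'top front',row(33,74+l),'ring ctr',row(0,74+l),'top back',row(33,74+l,-1))
E
python3 -c "
from h import *
b=cv2.imread('pics/s7.png')[240:285,330:370];cv2.imwrite('pics/m8.png',cv2.resize(b,(533,600),interpolation=2))"
```

```text
rim outer front [177.87483306 500.37208659] inner front [178.07527946 492.1838537 ] inner back [179.75676438 423.49521921] outer back [179.9410326  415.96786509]
0 cap bottom front [176.74741771 546.42698714] top front [178.58910223 471.19420124] ring ctr [179.38965071 438.49180734] top back [180.16212939 406.93606427]
30 cap bottom front [178.12511588 490.14803678] top front [179.99558248 413.73950304] ring ctr [180.77699126 381.81896589] top back [181.53079453 351.02611288]
36 cap bottom front [178.40321982 478.78749501] top front [180.27952376 402.14050593] ring ctr [181.0570216  370.37973015] top back [181.80701059 339.74269082]
40 cap bottom front [178.58910223 471.19420124] top front [180.46931293 394.38762124] ring ctr [181.24418787 362.73399104] top back [181.99161909 332.20143627]
45 cap bottom front [178.8219971  461.68044917] top front [180.70710842 384.67367861] ring ctr [181.47868706 353.15470252] top back [182.22290421 322.75344241]
```

View pics/m8.png

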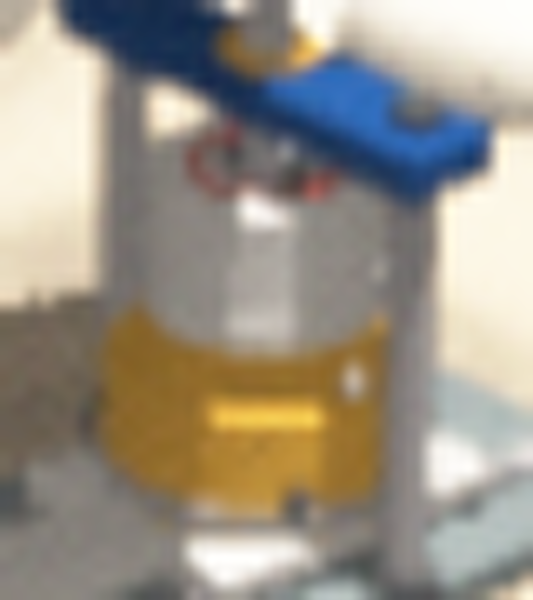

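The cap's underside edge is at m8 (265,352) and its ring at (262,160). Both match a lift of about 45 mm, some 15 mm clear of the rim. Releasing.

Request:
drive_tool(deltas=[{"twist":[0,0,0],"travel":[0,0,0],"grip":45},{"twist":[0,0,0],"travel":[0,0,0],"grip":60},{"twist":[0,0,0],"travel":[0,0,0],"grip":70},{"twist":[0,0,0],"travel":[0,0,0],"grip":70}])

```text
clock: 14.7
ee_pos: [538.3, -90.2, 219.8]
tool_rot: [[0.422, -0.906, -0.001], [-0.906, -0.422, -0.001], [0.001, 0.002, -1.0]]
force: [-0.6, -0.9, -0.1]
width: 0.698
```

Request:
drive_tool(deltas=[{"twist":[0,0,0],"travel":[0,0,0.04],"grip":70},{"twist":[0,0,0],"travel":[0,0,0.1],"grip":70},{"twist":[0,0,0],"travel":[0,0,0.18],"grip":70},{"twist":[0,0,0],"travel":[0,0,0.2],"grip":70}])

```text
clock: 15.1
ee_pos: [539.4, -91.1, 323.2]
tool_rot: [[0.422, -0.907, 0.003], [-0.907, -0.422, -0.001], [0.002, -0.003, -1.0]]
force: [0.4, -0.8, -0.6]
width: 0.702
```

```bash
python3 o.py; python3 -c "
from h import *
snap('scene','s9');snap('top','t9')
b=cv2.imread('pics/s9.png')[200:290,320:390];t=cv2.imread('pics/t9.png')[180:300,220:480]
o=np.zeros((600,790,3),np.uint8);o[:450,:350]=cv2.resize(b,(350,450),interpolation=2);o[:203,350:]=cv2.resize(t,(440,203));cv2.imwrite('pics/m9.png',o)"
```

```text
[539.45 -91.14 323.24] [ 0.4 -0.8 -0.6] [-0.04  0.02 -0.02] 0.702 yaw -155.0 tz [ 0.003 -0.001] j7 -2.24
```

```bash
python3 - <<'E'
from h import *
for f in('s7','s9'):
    h=cv2.cvtColor(cv2.imread(f'pics/{f}.png'),cv2.COLOR_BGR2HSV)
    R=cv2.inRange(h,(0,70,60),(10,255,255))|cv2.inRange(h,(168,70,60),(180,255,255))
    for n,a,b in(('ring',245,272),('knob',200,232)):
        m=R.copy();m[:a]=0;m[b:]=0;m[:,:338]=0;m[:,360:]=0;p=cv2.findNonZero(m);print(f,n,cv2.boundingRect(p),p.mean(0))
a,b=cv2.imread('pics/s7.png')[248:270,338:360].astype(int),cv2.imread('pics/s9.png')[248:270,338:360].astype(int)
print('diff',abs(a-b).mean())
d=cv2.absdiff(cv2.imread('pics/t0.png'),cv2.imread('pics/t9.png')).max(2)
for n,x,y in(('mouse',428,220),('tin1',453,228),('cutter',460,172),('stone',543,187),('tin3',250,208),('w500',459,287)):print(n,d[y-12:y+12,x-12:x+12].mean())
E
```

```text
s7 ring (344, 250, 11, 5) [[348.81818182 252.18181818]]
s7 knob (345, 215, 10, 10) [[349.59036145 219.93975904]]
s9 ring (344, 250, 11, 5) [[346.57142857 251.85714286]]
s9 knob (345, 200, 13, 25) [[350.29213483 219.28089888]]
diff 8.333333333333334
mouse 4.168402777777778
tin1 4.241319444444445
cutter 4.170138888888889
stone 4.380208333333333
tin3 4.498263888888889
w500 4.503472222222222
```

The cap hangs at the same height after release, and the image patches I took for the bystanders are unchanged. Handing in.

```bash
python3 -c "
from workcell import *
print(close_job())"
```

```text
the job is handed in; nothing more can be done
None
```

I slid the carriage under the rod, screwed the rod into the cap to its stop, pulled the cap clear of the cell and let go. I handed the job in at about 15 s, and it gave no verdict.

- **Alignment:** the colour fits put the cell about 1 mm from the beam's centre along the slide.
- **First screwing try failed:** the lugs ran into the side of the next lip before dropping into the gap, and a test lift brought the rod up without the cap. I backed off 17° and pushed down into the gap. Then I turned about 130° clockwise to the stop, which was about 4 mm further down, with the torque rising to 0.8 N m.
- **Forces:** the wrist read up to about 73 N when pressing down, under the 120 N limit.
- **Lift:** the pictures match a lift of about 45 mm, so the cap's underside is roughly 15 mm above the rim.
- **After release:** the ring stayed within a pixel of its held position, the wrist force was about 1 N, and the hand was about 100 mm up, clear of the knob. The image patches where I took the bystanders to be showed no change beyond noise.
- **Not checked by eye:** the viewer's 12-picture limit was reached, so the final pictures were checked only by numbers. How upright the cap hangs was not measured.

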